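# Pack the bead caddy and press its lid home

### The arm

A 6-joint arm with a two-finger parallel gripper is mounted at the origin on the work surface. World frame = base frame: x ahead of the robot, y to its left, z up, the work surface at z = 0. Lengths are in m, angles in rad, forces in N, time in s.
With the tool pointing down it reaches from about 0.3 to 0.75 m from the base axis. Payload 8.5 kg.
Tool frame: the origin (TCP) lies midway between the tips of the shut fingers; the grasp point (between the pads) lies 19 mm behind it (manip.pinch_z is the distance from the TCP to the grasp point, in m); x points along the fingers, y is the direction in which the jaws open and shut, and the axes are right-handed (so a half turn about x gives the same grasp; the last joint's range is limited). The gripper opens to 88 mm and grips with 3 to 60 N. Pads are 18 mm wide; open, the fingers measure 123 mm over their backs; the gripper's body (75 mm by 187 mm) begins 45 mm behind the grasp point.
Start: joints at [-1.337, 0.381, 1.297, -0, 1.464, -0.215], TCP at [0.239, -0.496, 0.239] pointing down, gripper open.
Joint ranges: [-3.11, 3.11], [-0.89, 2.33], [0.22, 2.48], [-1.42, 4.56], [0.17, 2.85], [-2.88, 2.88]. Speed limits (rad/s): [2.39, 2.39, 3.14, 3.14, 3.14, 3.14].

### API

Orientations are given as a unit quaternion [x, y, z, w].
In Python, from workcell import readout, viewer, job_done, manip gives the robot as it stands. The module is installed in compiled form; this text tells all that it offers.
- The arm moves only by the shell command python3 -m creep 'ROWS' [FORCE]. ROWS is text: rows parted by semicolons, each of 7 numbers parted by spaces: the opening, from 0 (shut) to 1 (fully open), then the shift along the tool's x, y, z in cm, then the turn, a rotation vector about the tool's x, y, z in degrees. A call has 1 to 20 rows; each row shifts and turns the commanded pose from where the row before left it, along the tool's axes as they then stand; what a row does not reach is not made up. A row lasts 1/10 s, in which the tool goes at most 50 mm and 8.59 degrees, less where a joint would pass 70% of its speed; a pose out of reach is approached as far as the arm can. A call is refused whole if a number of a shift passes 5 or a number of a turn 8.59, either way. A call with a gripper value outside its range is refused whole. The fingers move at their own pace and stop on an object; FORCE is the grip in N (left out, the last holds). Time passes only in rows, so rows that do not move let the fingers close. It gives the time, the measured TCP pose, the force and the opening at its end, in the units of the state.
- readout.observe(): the state, without advancing time (a new reading comes with each control period).
- viewer.camera(name): name is "scene" or "top" or "wrist"; returns the picture (400x640x3 uint8, red, green, blue); there is no depth.
- viewer.camera_model(name): a dict with "vertical_fov" (degrees; the focal length in pixels is half the picture's height over the tangent of half this angle, whatever the lens; pixels are square), "cx", "cy" (the principal point, pixels), "R" (3x3) and "t" (3): a world point X has camera coordinates R X + t; the wrist camera has in their place "T_tool_cam" (4x4, takes a point from camera to tool coordinates, whose origin is the TCP and whose axes are the tool frame's). Camera axes: x right, y down, z forward; pixel columns grow to the right and rows downward; lengths in m; the calibration is good to about 2 mm. A picture is of the moment at which its call begins: read the wrist's pose just before it. camera_model takes no time and is no camera call.
- job_done(): hands the job in, once; it reports no verdict.
The state is a dict: "time": time; "joint_positions": joint angles; "joint_velocities": joint speeds; "joint_efforts": joint torques, N m; "tool_pos": TCP position; "orientation": TCP orientation; "force": force on the tool from outside, world axes, zero at the start; "torque": the same for the moment, N m; "grip_width": finger opening in m.
Only numpy, scipy, OpenCV 4.12 (cv2) and the standard library are available. Lean on these libraries where they do the work, as an engineer would, in place of code of your own. Each camera call takes 0.05 s, during which the arm holds its last target. There are 200 camera calls.

### The job

Stand all the loose wooden barrel beads that are out on the table in the two wells of the white caddy, at most two to a well, and with the steel tamping rod push down every well that holds beads until the stack bottoms out firmly. Stand the rod back in its cup, lay the lid in the caddy's recess over the wells and press both of its ends down until it is fully home and flush with the rim all along. Leave the canister, sorting tray, reamer and crimper where they are.

Things in the scene. Friction and masses are not known exactly. Their poses are not given: they have to be found in the camera images.
- caddy: White plastic caddy, fixed, 92 mm (x) by 196 mm (y) by 160 mm tall; grey door on its -x face (not used). Origin: centre of its underside; z up. Its top is a recess for the lid: a ledge at 146 mm height inside a rim 6 mm thick (top at 160 mm); the recess is 80 by 184 mm. In the ledge are the mouths of two round wells.
- well_a (a point): Centre of the mouth of well a (146 mm above the table), 36 mm from the caddy's centre to its +y; z up. The well is an upright round bore 55 mm wide, with a stiff follower disc in it (see its joint). When that is bottomed out its upper face is 128 mm below the mouth: two beads then end 8 mm below the mouth, one bead 68 mm below.
- well_b (a point): Centre of the mouth of well b, the same as well a, 36 mm from the caddy's centre towards its -y.
- follower_a (a joint): Height of the grey follower disc (52 mm wide) of well a above its lowest position (m): 0 bottomed out, 0.05 highest. It starts at 0.028 to 0.045, is held by stiff friction (the weight of beads does not move it), yields to a push of about 9 N and stays where it is left.
- follower_b (a joint): The same for well b.
- seat (a point): Centre of the recess at ledge level (146 mm above the table), with the caddy's axes: where the origin of the lid belongs, the long sides parallel.
- catch_left (a joint): Height by which the left catch stands above the ledge (m): 0 is fully down. A black friction block, 40 by 12 mm, at the +y end of the ledge, 77 mm from the centre. It starts 5 to 9 mm proud, yields to about 8 N and stays down. The lid lies on the two catches until they are pressed down.
- catch_right (a joint): The same for the catch at the -y end of the ledge.
- lid: White lid on the table, 72 mm (x) by 176 mm (y), 14 mm thick, flat below. On its centre is an aluminium bar grip, 22 mm wide (x), 56 mm long (y), from 14 to 46 mm above the underside. Origin: centre of the underside; z up. Fits either way round, 4 mm play on each side. Fully home, its top is flush with the caddy's rim. Press the bare ends about 70 mm from the centre: each sinks alone.
- rod: Steel tamping rod, upright in its cup at the start, 165 mm long, 0.25 kg. Origin: centre of the underside of its foot; z up along the rod. Foot 38 mm wide and 14 mm high, thin shaft 16 mm, a collar 34 mm wide whose top is at 100 mm, then a dark wooden handle 22 mm thick from 100 to 165 mm.
- rod_cup: White ceramic cup, fixed to the table, 68 mm outside, 56 mm inside, 45 mm tall, floor 6 mm thick. Origin: centre of its underside.
- bead1: Wooden barrel bead for a bead curtain, a plain cylinder 46 mm in diameter and 60 mm long, 70 g, standing on its end on the table (some starts leave it out). Origin: its centre, 30 mm above its underside; z along its axis. All beads are alike, either end up.
- bead2: Wooden barrel bead for a bead curtain, a plain cylinder 46 mm in diameter and 60 mm long, 70 g, standing on its end on the table (some starts leave it out). Origin: its centre, 30 mm above its underside; z along its axis. All beads are alike, either end up.
- bead3: Wooden barrel bead for a bead curtain, a plain cylinder 46 mm in diameter and 60 mm long, 70 g, standing on its end on the table (some starts leave it out). Origin: its centre, 30 mm above its underside; z along its axis. All beads are alike, either end up.
- bead4: Wooden barrel bead for a bead curtain, a plain cylinder 46 mm in diameter and 60 mm long, 70 g, standing on its end on the table (some starts leave it out). Origin: its centre, 30 mm above its underside; z along its axis. All beads are alike, either end up.
- canister: Bystander: lidded blue ceramic canister, 92 mm wide, 122 mm tall. Origin: centre of its underside.
- sorting_tray: Bystander: lime plastic sorting tray with wells, 110 by 200 by 22 mm. Origin: centre of its underside.
- reamer: Bystander: steel bead reamer, 140 mm long, lying on the table. Origin: under its middle.
- crimper: Bystander: aluminium lever-action bead crimper, 130 mm long, 75 mm tall. Origin: centre of its underside.
Mind the look-alikes: they are no part of the job. What is shaped like the bead1 but yellow is not meant. What is shaped like the bead3 but turquoise is not meant.

How it is judged:
On the way, in this order (a step that is already met when the one before it is completed fails the run):
1. every bead stands in a well whose follower is bottomed out, and the rod is pressing on a bead (((horizontal distance between bead1 and well_a below 0.012 m and z of bead1 in the frame of well_a below -0.03 m and angle between the z axis of bead1 and the z axis of caddy, either way round below 0.2 rad and value of joint follower_a below 0.0025 m) or (horizontal distance between bead1 and well_b below 0.012 m and z of bead1 in the frame of well_b below -0.03 m and angle between the z axis of bead1 and the z axis of caddy, either way round below 0.2 rad and value of joint follower_b below 0.0025 m)) and ((horizontal distance between bead2 and well_a below 0.012 m and z of bead2 in the frame of well_a below -0.03 m and angle between the z axis of bead2 and the z axis of caddy, either way round below 0.2 rad and value of joint follower_a below 0.0025 m) or (horizontal distance between bead2 and well_b below 0.012 m and z of bead2 in the frame of well_b below -0.03 m and angle between the z axis of bead2 and the z axis of caddy, either way round below 0.2 rad and value of joint follower_b below 0.0025 m)) and ((horizontal distance between bead3 and well_a below 0.012 m and z of bead3 in the frame of well_a below -0.03 m and angle between the z axis of bead3 and the z axis of caddy, either way round below 0.2 rad and value of joint follower_a below 0.0025 m) or (horizontal distance between bead3 and well_b below 0.012 m and z of bead3 in the frame of well_b below -0.03 m and angle between the z axis of bead3 and the z axis of caddy, either way round below 0.2 rad and value of joint follower_b below 0.0025 m)) and ((horizontal distance between bead4 and well_a below 0.012 m and z of bead4 in the frame of well_a below -0.03 m and angle between the z axis of bead4 and the z axis of caddy, either way round below 0.2 rad and value of joint follower_a below 0.0025 m) or (horizontal distance between bead4 and well_b below 0.012 m and z of bead4 in the frame of well_b below -0.03 m and angle between the z axis of bead4 and the z axis of caddy, either way round below 0.2 rad and value of joint follower_b below 0.0025 m)) and (contact force between rod and bead1 above 4 N or contact force between rod and bead2 above 4 N or contact force between rod and bead3 above 4 N or contact force between rod and bead4 above 4 N)), for 0.1 s.
2. the lid lies flush in the recess with both catches down, and is being pressed (horizontal distance between lid and seat below 0.008 m and angle between the y axis of lid and the y axis of caddy, either way round below 0.08 rad and value of joint each of catch_left, catch_right below 0.002 m and z of lid in the frame of seat between -0.003 and 0.003 m and angle between the z axis of lid and the z axis of caddy, either way round below 0.03 rad and angle between lid's own z axis and vertical below 0.05 rad and contact force between any of the fingers, rod and lid above 4 N), for 0.1 s.
At the end, for the whole second after the job is handed in: Every bead stands in a well with the follower under it bottomed out (within 2.5 mm); the lid lies in the recess within 8 mm of its centre, both catches down within 2 mm and the underside within 3 mm of the ledge; the rod stands upright in its cup (within 15 mm of its centre); all at rest (((horizontal distance between bead1 and well_a below 0.012 m and z of bead1 in the frame of well_a below -0.03 m and angle between the z axis of bead1 and the z axis of caddy, either way round below 0.2 rad and value of joint follower_a below 0.0025 m) or (horizontal distance between bead1 and well_b below 0.012 m and z of bead1 in the frame of well_b below -0.03 m and angle between the z axis of bead1 and the z axis of caddy, either way round below 0.2 rad and value of joint follower_b below 0.0025 m)) and ((horizontal distance between bead2 and well_a below 0.012 m and z of bead2 in the frame of well_a below -0.03 m and angle between the z axis of bead2 and the z axis of caddy, either way round below 0.2 rad and value of joint follower_a below 0.0025 m) or (horizontal distance between bead2 and well_b below 0.012 m and z of bead2 in the frame of well_b below -0.03 m and angle between the z axis of bead2 and the z axis of caddy, either way round below 0.2 rad and value of joint follower_b below 0.0025 m)) and ((horizontal distance between bead3 and well_a below 0.012 m and z of bead3 in the frame of well_a below -0.03 m and angle between the z axis of bead3 and the z axis of caddy, either way round below 0.2 rad and value of joint follower_a below 0.0025 m) or (horizontal distance between bead3 and well_b below 0.012 m and z of bead3 in the frame of well_b below -0.03 m and angle between the z axis of bead3 and the z axis of caddy, either way round below 0.2 rad and value of joint follower_b below 0.0025 m)) and ((horizontal distance between bead4 and well_a below 0.012 m and z of bead4 in the frame of well_a below -0.03 m and angle between the z axis of bead4 and the z axis of caddy, either way round below 0.2 rad and value of joint follower_a below 0.0025 m) or (horizontal distance between bead4 and well_b below 0.012 m and z of bead4 in the frame of well_b below -0.03 m and angle between the z axis of bead4 and the z axis of caddy, either way round below 0.2 rad and value of joint follower_b below 0.0025 m)) and horizontal distance between lid and seat below 0.008 m and angle between the y axis of lid and the y axis of caddy, either way round below 0.08 rad and value of joint each of catch_left, catch_right below 0.002 m and z of lid in the frame of seat between -0.003 and 0.003 m and angle between the z axis of lid and the z axis of caddy, either way round below 0.03 rad and angle between lid's own z axis and vertical below 0.05 rad and horizontal distance between rod and rod_cup below 0.015 m and angle between rod's own z axis and vertical below 0.15 rad and z of rod in the frame of rod_cup below 0.015 m and linear speed of each of lid, rod below 0.02 m/s); the robot touches nothing.
It fails at once if the canister is disturbed (moved over 30 mm) (distance of canister from where it was at the start of the episode above 0.03 m).
It fails at once if the sorting tray is disturbed (moved over 30 mm) (distance of sorting_tray from where it was at the start of the episode above 0.03 m).
It fails at once if the reamer is disturbed (moved over 30 mm) (distance of reamer from where it was at the start of the episode above 0.03 m).
It fails at once if the crimper is disturbed (moved over 30 mm) (distance of crimper from where it was at the start of the episode above 0.03 m).
Of bead1, bead2, bead3, bead4 only 3 to 4 are there at a start; the rules pass over those that are not, and their reading is None.
At some moment in a run one of bead1, bead2, bead3, bead4, lid may be knocked a few centimetres aside while the robot is not near it.
It also fails if it takes over 192 s, if anything falls off the work surface, if the arm or the gripper's body presses on something with over 40 N, if the wrist force passes 120 N, or if a joint passes its speed limit or range.

## Working session

There is one attempt and no reset: what is moved stays moved. The work goes in short steps, Python scripts to look and compute and a shell command to move; the robot and the scene stay as the last step left them, time stands still between calls to the robot, and variables do not carry over. Pictures are saved under pics/ and viewed, about 12 in all and at most 16, crops included, and the job is handed in when it is done.

```bash
mkdir -p pics; ls
python3 - <<'E'
from workcell import readout, viewer, manip
import cv2,numpy as np
print(readout.observe()); print([a for a in dir(manip) if a[0]!='_'], manip.pinch_z)
for n in("scene","top","wrist"):
    im=viewer.camera(n); cv2.imwrite(f"pics/{n}0.png",im[:,:,::-1]); print(n,viewer.camera_model(n))
E
```

```text
pics
{'time': 0.0, 'joint_positions': array([-1.33729408e+00,  3.81213299e-01,  1.29822908e+00,  3.01492328e-05,
        1.46363558e+00, -2.15311905e-01]), 'joint_velocities': array([ 0.00010117,  0.00031665, -0.00046603, -0.00064084, -0.00153026,
        0.00089999]), 'joint_efforts': array([-1.05694631e-03, -4.37926912e+01, -2.24557722e+01,  7.11657037e-02,
        3.53377615e-02, -1.02376721e-04]), 'tool_pos': array([ 0.23857711, -0.49525485,  0.23813918]), 'orientation': array([ 0.68938283,  0.15787535, -0.68937119,  0.15682493]), 'force': array([-0.93067424,  0.64736133, -0.13370632]), 'torque': array([0.08254174, 0.00302001, 0.01427404]), 'grip_width': 0.08863311077318513}
['MotionError', 'pinch_z'] 0.0187
scene {'vertical_fov': 49.32310544436879, 'cx': 323.0021718870677, 'cy': 192.48079566856, 'R': array([[-0.13687239,  0.99058422,  0.00297509],
       [ 0.76114125,  0.10709068, -0.63968397],
       [-0.63397945, -0.08529061, -0.76863227]]), 't': array([-0.00649891, -0.35903154,  1.51198195])}
top {'vertical_fov': 42.44261576572038, 'cx': 312.44031519437607, 'cy': 192.83432936130447, 'R': array([[ 0.01099262, -0.99987702, -0.0111847 ],
       [-0.98173857, -0.00866744, -0.19003754],
       [ 0.18991722,  0.01306946, -0.98171311]]), 't': array([0.06329517, 0.57410204, 1.1752929 ])}
wrist {'vertical_fov': 66.04962924876875, 'cx': 312.7375491358898, 'cy': 203.9127880239159, 'T_tool_cam': array([[-1.50929552e-03, -3.13749273e-01,  9.49504669e-01,
        -1.45903251e-01],
       [ 9.99998801e-01, -8.01758341e-04,  1.32463026e-03,
        -5.83748889e-04],
       [ 3.45671507e-04,  9.49505530e-01,  3.13750107e-01,
        -8.23162028e-02],
       [ 0.00000000e+00,  0.00000000e+00,  0.00000000e+00,
         1.00000000e+00]])}
```

View pics/top0.png

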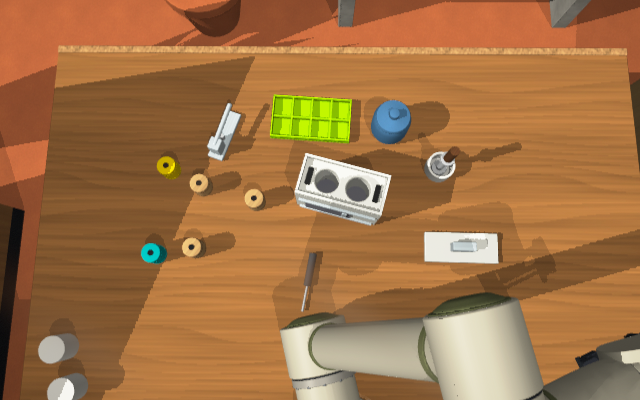

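View pics/scene0.png

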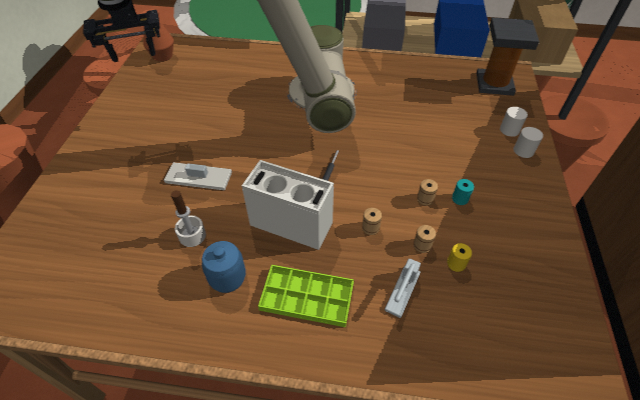

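Candidates in the top view: natural wood beads at (199,183), (254,198) and (192,247) are wanted. Yellow (167,166), turquoise (152,253) and the white cups (58,348) and (68,390) are look-alikes. I'll check this in one close crop and measure.

```bash
cat > h.py <<'E'
import numpy as np, cv2
from scipy.spatial.transform import Rotation as Rn
from workcell import readout, viewer, manip
def cam(name):
    m=viewer.camera_model(name); s=readout.observe()
    if name=="wrist":
        T=np.eye(4); T[:3,:3]=Rn.from_quat(s["orientation"]).as_matrix(); T[:3,3]=s["tool_pos"]
        T=T@np.array(m["T_tool_cam"]); R=T[:3,:3].T; t=-R@T[:3,3]
    else: R,t=np.array(m["R"]),np.array(m["t"])
    f=200/np.tan(np.radians(m["vertical_fov"]/2))
    return dict(R=R,t=t,f=f,cx=m["cx"],cy=m["cy"])
def shot(name,file=None):
    c=cam(name); im=viewer.camera(name)[:,:,::-1].copy()
    if file: cv2.imwrite("pics/"+file,im)
    return c,im
def ray(c,u,v):
    d=c["R"].T@np.array([(u-c["cx"])/c["f"],(v-c["cy"])/c["f"],1]); return -c["R"].T@c["t"],d
def onz(c,u,v,z):
    o,d=ray(c,u,v); return o+d*(z-o[2])/d[2]
def proj(c,X):
    p=c["R"]@np.asarray(X,float)+c["t"]; return p[0]/p[2]*c["f"]+c["cx"],p[1]/p[2]*c["f"]+c["cy"]
def tri(c1,p1,c2,p2):
    A=[];b=[]
    for c,p in((c1,p1),(c2,p2)):
        o,d=ray(c,*p); d=d/np.linalg.norm(d); P=np.eye(3)-np.outer(d,d); A.append(P); b.append(P@o)
    return np.linalg.lstsq(np.vstack(A),np.hstack(b),rcond=None)[0]
def tool():
    s=readout.observe(); return np.array(s["tool_pos"]),Rn.from_quat(s["orientation"]).as_matrix(),s
def beads(im,c,ztop=0.06):
    """wood bead tops: bright tan blobs, ellipse-fitted, cast to the top plane"""
    hsv=cv2.cvtColor(im,cv2.COLOR_BGR2HSV)
    m=cv2.inRange(hsv,(10,50,195),(24,140,255)); m=cv2.morphologyEx(m,cv2.MORPH_CLOSE,np.ones((7,7)))
    out=[]
    for k in cv2.findContours(m,0,2)[0]:
        if cv2.contourArea(k)>120 :
            (u,v),(a,b),_=cv2.minAreaRect(k)
            out.append((round(u,1),round(v,1),round(a),round(b),cv2.contourArea(k),onz(c,u,v,ztop).round(4)))
    return out
E
python3 - <<'E'
from h import *
im=cv2.imread("pics/top0.png"); c=cam("top")
for b in beads(im,c): print(b)
cv2.imwrite("pics/crop0.png",cv2.resize(im[90:280,130:510],None,fx=2.1,fy=2.1,interpolation=cv2.INTER_CUBIC))
for u,v,n in((167,164,'bead-like px')),: print(im[183,192],im[250,188])
hsv=cv2.cvtColor(im,cv2.COLOR_BGR2HSV); m=cv2.inRange(hsv,(0,0,150),(179,60,255))
for k in cv2.findContours(m,0,2)[0]:
    if cv2.contourArea(k)>300:
        r=cv2.minAreaRect(k); bp=cv2.boxPoints(r); print(r, [onz(c,*p,0.16)[:2].round(3) for p in bp],'| z14mm centre',onz(c,*r[0],.014).round(3))
E
```

```text
(191.0, 247.0, 18, 18, 247.5, array([0.441 , 0.3516, 0.06  ]))
(253.5, 197.5, 17, 17, 236.0, array([0.56 , 0.209, 0.06 ]))
(198.5, 182.5, 17, 17, 227.5, array([0.5954, 0.3422, 0.06  ]))
(342.0, 49.8, 568, 6, 2628.0, array([ 0.9395, -0.0014,  0.06  ]))
[121 193 236] [118 186 229]
((60.0, 388.5), (21.0, 26.0), 90.0) [array([0.161, 0.608]), array([0.162, 0.554]), array([0.121, 0.55 ]), array([0.121, 0.604])] | z14mm centre [0.115 0.649 0.014]
((318.4999694824219, 387.4999694824219), (52.99999237060547, 22.999996185302734), -0.0) [array([0.127, 0.104]), array([0.172, 0.105]), array([ 0.173, -0.003]), array([ 0.129, -0.003])] | z14mm centre [0.125 0.051 0.014]
((51.0, 349.5), (27.0, 26.0), 90.0) [array([0.244, 0.636]), array([0.245, 0.582]), array([0.191, 0.576]), array([0.191, 0.63 ])] | z14mm centre [0.202 0.679 0.014]
((355.0329284667969, 350.38427734375), (150.38719177246094, 56.23820877075195), 0.45835644006729126) [array([0.168, 0.13 ]), array([0.279, 0.132]), array([ 0.28, -0.18]), array([ 0.169, -0.176])] | z14mm centre [ 0.208 -0.034  0.014]
((476.1094665527344, 358.6860046386719
[... 446 characters left out ...]
0919494628906, 189.55052185058594), (89.93792724609375, 54.15616989135742), 14.743562698364258) [array([0.527, 0.115]), array([0.645, 0.086]), array([ 0.595, -0.105]), array([ 0.479, -0.074])] | z14mm centre [ 0.59  -0.001  0.014]
((440.70684814453125, 164.9827423095703), (27.65414810180664, 25.16278076171875), 48.36646270751953) [array([ 0.622, -0.173]), array([ 0.661, -0.216]), array([ 0.614, -0.254]), array([ 0.576, -0.212])] | z14mm centre [ 0.655 -0.249  0.014]
((222.97787475585938, 131.1681365966797), (18.94960594177246, 56.61083221435547), 22.750978469848633) [array([0.64 , 0.311]), array([0.762, 0.268]), array([0.745, 0.227]), array([0.623, 0.271])] | z14mm centre [0.739 0.298 0.014]
```

View pics/crop0.png

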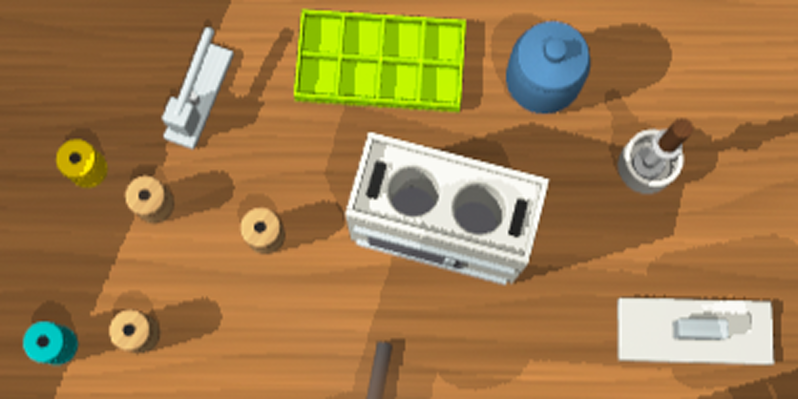

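The crop confirms the three wood beads, the lookalikes (yellow, turquoise) and the caddy wells at about (326,181) and (357,189). Next: the caddy pose, and the lid grip and rod handle across two views.

Run:
```python
from h import *
im=cv2.imread("pics/top0.png"); c=cam("top")
P=[onz(c,u,v,.16)[:2] for u,v in((306.2,152.9),(391,175.7),(380.5,213.8),(295.2,190.5))]
print([p.round(3) for p in P], np.mean(P,0).round(4), [np.linalg.norm(P[i]-P[i-1]).round(3) for i in range(4)])
for a,b in((1,0),(2,3)):
    d=P[b]-P[a]; print('yaw of +y axis',np.degrees(np.arctan2(-d[0],d[1])).round(2))
hsv=cv2.cvtColor(im,cv2.COLOR_BGR2HSV)
roi=np.zeros(im.shape[:2],np.uint8); cv2.fillConvexPoly(roi,np.int32([(308,157),(387,178),(378,206),(300,186)]),255)
m=cv2.inRange(hsv,(0,0,60),(179,90,165))&roi
W=[]
for k in cv2.findContours(m,0,2)[0]:
    if cv2.contourArea(k)>150:
        k=cv2.convexHull(k); e=cv2.fitEllipse(k); w=onz(c,*e[0],.146); W.append(w); print('well',np.round(e[0],1),np.round(e[1],1),w.round(4))
d=W[0]-W[1]; print(np.linalg.norm(d),(W[0]+W[1])/2)
# lid
m=cv2.inRange(hsv,(0,0,150),(179,60,255)); m[:,:420]=0; m[:225]=0; m[270:]=0; m[:,505:]=0
k=max(cv2.findContours(cv2.morphologyEx(m,cv2.MORPH_CLOSE,np.ones((9,9))),0,2)[0],key=cv2.contourArea); r=cv2.minAreaRect(k)
bp=cv2.boxPoints(r); L=[onz(c,*p,.010)[:2] for p in bp]; print('lid',np.round(L,3).tolist(),np.mean(L,0))
i=max(range(4),key=lambda i:np.linalg.norm(L[i]-L[i-1])); d=L[i]-L[i-1]; print('lid yaw',np.degrees(np.arctan(-d[0]/d[1])))
# cup
m=cv2.inRange(hsv,(0,0,140),(179,70,255))
for n,z in(('cup',.045),): 
    x0,y0=415,140; k=max(cv2.findContours(m[140:190,415:470],0,2)[0],key=cv2.contourArea); (u,v),rr=cv2.minEnclosingCircle(k); print(n,u+x0,v+y0,rr,onz(c,u+x0,v+y0,.04))
s=cv2.imread("pics/scene0.png"); big=np.hstack([cv2.resize(im[135:275,415:515],None,fx=4,fy=4,interpolation=2),cv2.resize(s[150:290,155:255],None,fx=4,fy=4,interpolation=2)]); cv2.imwrite("pics/crop1.png",big)
print(readout.observe()["orientation"], tool()[1].round(3))
```

```text
[array([0.643, 0.082]), array([ 0.593, -0.104]), array([ 0.508, -0.08 ]), array([0.558, 0.105])] [0.5757 0.0009] [np.float64(0.088), np.float64(0.193), np.float64(0.088), np.float64(0.192)]
yaw of +y axis -15.06
yaw of +y axis -15.02
well [356.8 189.2] [22.4 25.1] [ 0.5649 -0.0301  0.146 ]
well [325.9 181.3] [22.1 24.5] [0.5821 0.0382 0.146 ]
0.07050014195585028 [0.57351457 0.00403616 0.146     ]
lid [[0.416, -0.199], [0.49, -0.204], [0.486, -0.385], [0.413, -0.379]] [ 0.45140788 -0.29159269]
lid yaw -1.0053187340528014
cup 440.65384674072266 164.615385055542 14.41291618347168 [ 0.64928316 -0.24273872  0.04      ]
[-0.68935481 -0.15771134  0.689405   -0.15696439] [[-0.     0.434 -0.901]
 [ 0.001 -0.901 -0.434]
 [-1.    -0.001 -0.   ]]
```

View pics/crop1.png

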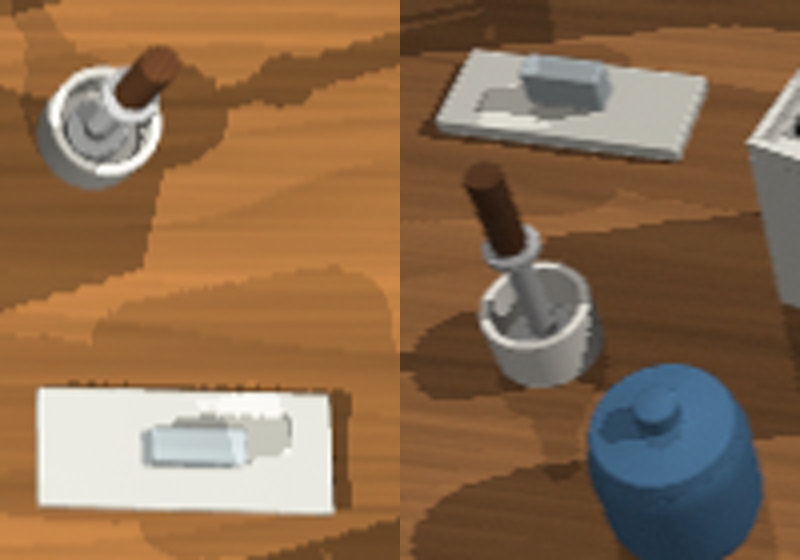

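Poses from this look: caddy at about (0.575, 0.003), yaw -15°; lid at (0.451, -0.292), yaw -1°; cup at (0.649, -0.243). I'll turn the jaws to the caddy's y axis and go above bead B for a refined look.

```bash
cat >> h.py <<'E'
def go(x,y,z,yaw=-105):
    """print shift (cm, tool axes after levelling/turning to yaw) and turn rotvec (deg) to reach TCP target"""
    p,R,s=tool(); a=np.radians(yaw)
    yv=np.array([np.cos(a),np.sin(a),0]); xv=np.array([0,0,-1.]); T=np.column_stack([xv,yv,np.cross(xv,yv)])
    print('at',p.round(4),'turn',np.degrees(Rn.from_matrix(R.T@T).as_rotvec()).round(2),'then shift cm',(T.T@(np.array([x,y,z])-p)*100).round(2),'F',s['force'].round(1),'w',round(s['grip_width'],4),'t',round(s['time'],2))
E
python3 -m creep '0.7 0 0 0 8.15 0 0;0.7 0 0 0 8.15 0 0;0.7 0 0 0 8.15 0 0;0.7 0 0 0 8.15 0 0;0.7 0 0 0 8.15 0 0;0.7 0 -1.5 -0.3 0 0 0;0.7 0 -3 -0.5 0 0 0;0.7 0 -4 -0.7 0 0 0;0.7 0 -4 -0.7 0 0 0;0.7 0 -4 -0.7 0 0 0;0.7 0 -4 -0.7 0 0 0;0.7 0 -4 -0.7 0 0 0;0.7 0 -4 -0.7 0 0 0;0.7 0 -4 -0.7 0 0 0;0.7 0 -4 -0.7 0 0 0;0.7 0 -4 -0.7 0 0 0;0.7 0 -4 -0.7 0 0 0;0.7 0 -4 -0.7 0 0 0;0.7 0 -4 -0.7 0 0 0'
python3 - <<'E'
from h import *
go(.56,.209,.238)
# rod top across two views
ct,cs=cam("top"),cam("scene"); X=tri(ct,(455.75,150.5),cs,(176.75,194.5)); print('rod top',X)
E
```

```text
time: 2.05
tool_pos: [0.4634, -0.0098, 0.2388]
orientation: [-0.701, 0.091, 0.701, 0.091]
force: [-0.2, -1.1, 0.3]
grip_width: 0.0617
at [ 0.4634 -0.0098  0.2388] turn [0.24 0.   0.01] then shift cm [  0.08 -23.64  -3.67] F [-0.2 -1.1  0.3] w 0.0617 t 2.05
rod top [ 0.64937384 -0.24441414  0.16378824]
```

```bash
python3 -m creep '0.7 0 -3 -0.5 0 0 0;0.7 0 -3.4 -0.5 0 0 0;0.7 0 -3.4 -0.5 0 0 0;0.7 0 -3.4 -0.5 0 0 0;0.7 0 -3.4 -0.5 0 0 0;0.7 0 -3.4 -0.5 0 0 0;0.7 0 -2.6 -0.5 0 0 0;0.7 0 -1 -0.2 0 0 0;0.7 0 0 0 0 0 0;0.7 0 0 0 0 0 0'
python3 - <<'E'
from h import *
c,im=shot("wrist","w1.png"); ct,it=shot("top","top1.png")
for b in beads(im,c): print('w',b)
for b in beads(it,ct): print('t',b)
go(.56,.209,.035)
E
```

```text
time: 3.05
tool_pos: [0.56, 0.2053, 0.2387]
orientation: [-0.701, 0.092, 0.701, 0.092]
force: [-0.0, 0.3, -0.5]
grip_width: 0.0616
w (362.0, 366.5, 35, 118, 3458.5, array([0.2961, 0.2078, 0.06  ]))
w (234.0, 371.5, 45, 66, 1720.5, array([0.3329, 0.3769, 0.06  ]))
w (403.3, 226.1, 175, 475, 37614.5, array([0.4834, 0.1195, 0.06  ]))
w (308.9, 79.9, 129, 101, 7312.5, array([0.6604, 0.1828, 0.06  ]))
w (456.0, 2.0, 4, 104, 296.5, array([0.6895, 0.0355, 0.06  ]))
w (274.5, 6.5, 13, 29, 144.5, array([0.729 , 0.1968, 0.06  ]))
t (188.0, 244.0, 12, 22, 148.0, array([0.448, 0.359, 0.06 ]))
t (342.0, 49.8, 568, 6, 2615.0, array([ 0.9395, -0.0014,  0.06  ]))
at [0.5602 0.205  0.239 ] turn [-0.06 -0.   -0.01] then shift cm [20.4  -0.38  0.13] F [0.4 0.2 0.6] w 0.0614 t 3.15
```

View pics/w1.png

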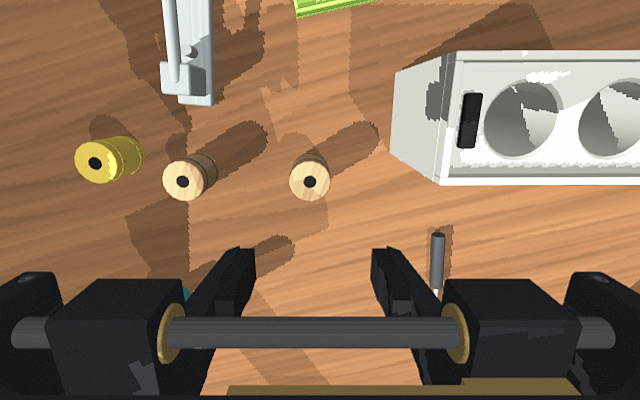

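The wrist view shows bead B's hole at (310,182), bead C at (183,182), well a at about (524,118), catch_left at (469,120). The fingers straddle column 313.

```bash
cat >> h.py <<'E'
def holes(im,c,z=.06,lo=15,hi=3000):
    """dark round holes ringed by light wood"""
    hsv=cv2.cvtColor(im,cv2.COLOR_BGR2HSV); g=hsv[:,:,2]; out=[]
    for k in cv2.findContours(cv2.inRange(g,0,70),0,2)[0]:
        a=cv2.contourArea(k)
        if lo<a<hi:
            (u,v),r=cv2.minEnclosingCircle(k)
            if a/(np.pi*r*r)<.5: continue
            q=np.zeros(g.shape,np.uint8); cv2.circle(q,(round(u),round(v)),round(r*1.9),255,-1); cv2.circle(q,(round(u),round(v)),round(r*1.25)+1,0,-1)
            h,s,val=np.median(hsv[q>0],0)
            if 8<h<24 and 40<s<150 and val>200: out.append((round(u,1),round(v,1),onz(c,u,v,z).round(4)))
    return out
E
python3 - <<'E'
from h import *
c=cam("wrist"); im=cv2.imread("pics/w1.png")
print(holes(im,c))
print([onz(c,u,v,z).round(4) for u,v,z in((310,182,.06),(183,182,.06),(524,118,.146),(469,120,.152))])
E
```

```text
[(309.5, 181.5, array([0.5617, 0.2087, 0.06  ])), (182.5, 181.0, array([0.5981, 0.3415, 0.06  ]))]
[array([0.561 , 0.2083, 0.06  ]), array([0.5969, 0.3414, 0.06  ]), array([0.5876, 0.0342, 0.146 ]), array([0.5979, 0.077 , 0.152 ])]
```

```bash
python3 -m creep '0.7 3 -0.36 0 0 0 0;0.7 4 0 0 0 0 0;0.7 4 0 0 0 0 0;0.7 4 0 0 0 0 0;0.7 3 0 0 0 0 0;0.7 1.5 0 0 0 0 0;0.7 0.9 0 0 0 0 0;0.7 0 0 0 0 0 0;0 0 0 0 0 0 0;0 0 0 0 0 0 0;0 0 0 0 0 0 0;0 0 0 0 0 0 0' 20
python3 -m creep '0 -2 0 0 0 0 0;0 -4 0 0 0 0 0;0 -4 0 0 0 0 0;0 -4 0 0 0 0 0;0 -4 0 0 0 0 0;0 -2 0 0 0 0 0;0 0 0 0 0 0 0'
python3 - <<'E'
from h import *
go(.577,.003,.235)
E
```

```text
time: 4.35
tool_pos: [0.5621, 0.2094, 0.0359]
orientation: [0.702, -0.092, -0.7, -0.093]
force: [-0.2, -1.4, 6.9]
grip_width: 0.0453
time: 5.05
tool_pos: [0.5623, 0.2097, 0.2379]
orientation: [0.703, -0.092, -0.699, -0.093]
force: [0.2, -0.6, -1.0]
grip_width: 0.0456
at [0.5623 0.2097 0.2379] turn [-0.02 -0.32  0.15] then shift cm [ 0.29 19.59 -6.77] F [ 0.2 -0.6 -1. ] w 0.0456 t 5.05
```

```bash
python3 -m creep '0 0 2 -0.7 0 0 0;0 0 4 -1.4 0 0 0;0 0 4 -1.4 0 0 0;0 0 4 -1.4 0 0 0;0 0 3.6 -1.2 0 0 0;0 0 2 -0.7 0 0 0;0 0 0 0 0 0 0;0 0 0 0 0 0 0'
python3 - <<'E'
from h import *
c,im=shot("wrist","w2.png"); go(.577,.003,.235); print({k:v.tolist() if hasattr(v,'tolist') else v for k,v in c.items()})
E
```

```text
time: 5.85
tool_pos: [0.576, 0.0028, 0.2335]
orientation: [-0.7, 0.093, 0.702, 0.093]
force: [-0.8, 0.8, -0.7]
grip_width: 0.0459
at [0.576  0.0034 0.2338] turn [-0.    0.1   0.02] then shift cm [-0.12  0.02 -0.11] F [-0.5  0.5 -0.6] w 0.0455 t 5.9
{'R': [[-0.2603489552516253, -0.9655136159640131, 0.0013707251664192472], [-0.9163140376180091, 0.24752929433523002, 0.3147980827611306], [-0.30428112981840943, 0.08070133725036892, -0.9491576729934984]], 't': [0.15312231976481827, 0.4855936544305875, 0.5607907168067073], 'f': 307.6811774834647, 'cx': 312.7375491358898, 'cy': 203.9127880239159}
```

View pics/w2.png

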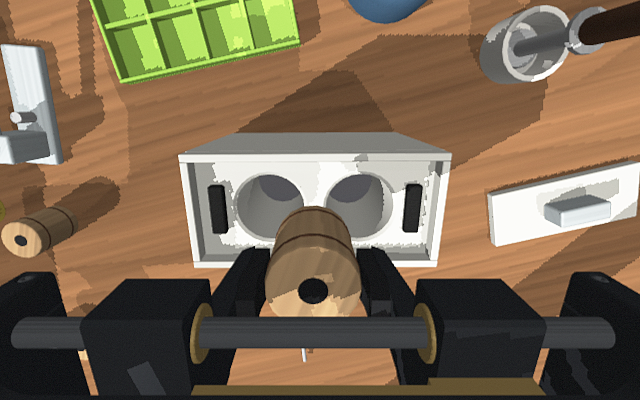

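The wrist view shows the rim corners at about (179,155), (451,155), (437,267) and (193,267), and the well mouths at about (269,205) and (358,205). The cast bead overlaps their lower edges.

Run:
```python
from h import *
c=cam("wrist"); im=cv2.imread("pics/w2.png")
P=[onz(c,u,v,.16)[:2] for u,v in((179,154.5),(451,154.5),(437,267),(193,267))]
print(np.round(P,4).tolist(),np.mean(P,0),[np.linalg.norm(P[i]-P[i-1]).round(3) for i in range(4)])
for a,b in((0,1),(3,2)): d=P[a]-P[b]; print(np.degrees(np.arctan2(-d[0],d[1])))
# catches: dark blocks
g=cv2.cvtColor(im,cv2.COLOR_BGR2GRAY); m=cv2.inRange(g,0,60); m[:170]=0; m[245:]=0
Q=[]
for k in cv2.findContours(m,0,2)[0]:
    if cv2.contourArea(k)>300:
        r=cv2.minAreaRect(k); q=onz(c,*r[0],.152); Q.append(q[:2]); print(r,q.round(4))
C=(Q[0]+Q[1])/2; d=Q[0]-Q[1]; print('from catches',C,np.linalg.norm(d),np.degrees(np.arctan(-d[0]/d[1])))
# lid & cup here too
```

```text
[[0.6458, 0.0842], [0.5954, -0.1033], [0.5073, -0.0813], [0.5585, 0.1088]] [0.57676879 0.0020842 ] [np.float64(0.091), np.float64(0.194), np.float64(0.091), np.float64(0.197)]
-15.036478848716165
-15.06828475442223
((217.8069305419922, 208.56930541992188), (48.25930404663086, 16.020099639892578), 84.2894058227539) [0.5982 0.0751 0.152 ]
((412.0361022949219, 207.5914306640625), (15.82088565826416, 48.04861831665039), 5.04245138168335) [ 0.5595 -0.0719  0.152 ]
from catches [0.5788489  0.00159246] 0.15200641789844666 -14.745428928367502
```

Caddy centre is about (0.577, 0.002), yaw -15.05°, so well a is at (0.586, 0.037) and well b at (0.567, -0.033). Inserting bead B in well a.

```bash
python3 -m creep '0 0 -1.5 0 0 0 0;0 0 -2 -0.1 0 0 0;0 0 0 0 0 0 0;0 2 0 0 0 0 0;0 2 0 0 0 0 0;0 1.2 0 0 0 0 0;0 0.8 0 0 0 0 0;0 0 0 0 0 0 0'
python3 -m creep '0 0.5 0 0 0 0 0;0 0.5 0 0 0 0 0;0 0.4 0 0 0 0 0;0 0 0 0 0 0 0'
python3 - <<'E'
from h import *
go(.5861,.0368,.160)
E
```

```text
time: 6.7
tool_pos: [0.5862, 0.0363, 0.174]
orientation: [-0.701, 0.092, 0.702, 0.092]
force: [-0.4, -1.1, -1.1]
grip_width: 0.0455
time: 7.1
tool_pos: [0.5862, 0.0361, 0.1603]
orientation: [-0.701, 0.093, 0.701, 0.093]
force: [-0.1, 1.1, -1.5]
grip_width: 0.0455
at [0.5862 0.0361 0.1603] turn [-0.04  0.04 -0.  ] then shift cm [ 0.03 -0.07  0.03] F [-0.1  1.1 -1.5] w 0.0455 t 7.1
```

```bash
python3 -m creep '0.7 0 0 0 0 0 0;0.7 0 0 0 0 0 0;0.7 0 0 0 0 0 0;0.7 0 0 0 0 0 0;0.7 -2 0 0 0 0 0;0.7 -3 0 0 0 0 0;0.7 -2.5 -2 0.4 0 0 0;0.7 0 -4 0.9 0 0 0;0.7 0 -4 0.9 0 0 0;0.7 0 -4 0.9 0 0 0;0.7 0 -4 0.9 0 0 0;0.7 0 -4 0.9 0 0 0;0.7 0 -4 0.9 0 0 0;0.7 0 -3 0.8 0 0 0;0.7 0 -0.9 0.3 0 0 0;0.7 0 0 0 0 0 0;0.7 0 0 0 0 0 0'
python3 - <<'E'
from h import *
c,im=shot("wrist","w3.png"); print(holes(im,c)); ct,it=shot("top","top3.png"); print(holes(it,ct,lo=5))
go(.597,.3417,.035)
E
```

```text
time: 8.8
tool_pos: [0.5976, 0.3416, 0.2358]
orientation: [0.701, -0.093, -0.701, -0.093]
force: [0.8, -0.1, 0.8]
grip_width: 0.0615
[(338.3, 302.0, array([0.4435, 0.351 , 0.06  ])), (312.6, 183.0, array([0.5973, 0.3422, 0.06  ]))]
[]
at [0.5977 0.3413 0.236 ] turn [-0.13 -0.01 -0.01] then shift cm [ 2.01e+01 -2.00e-02  8.00e-02] F [ 0.1 -0.3  0.1] w 0.0617 t 8.9
```

View pics/w3.png

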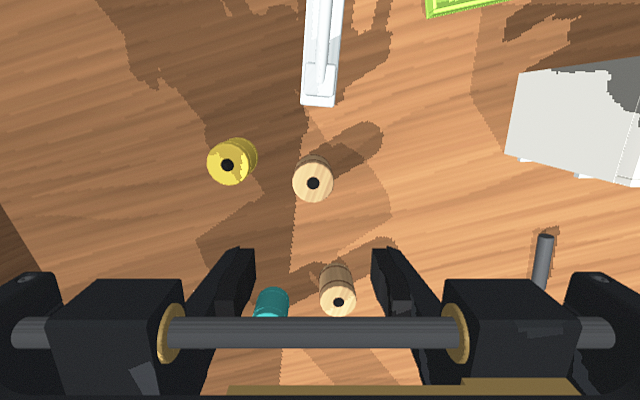

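Wood bead C is at (313,183), yellow at (227,165) well clear of the fingers, bead A at (338,302). Grasping C.

```bash
python3 -m creep '0.7 3 0 0 0 0 0;0.7 4 0 0 0 0 0;0.7 4 0 0 0 0 0;0.7 4 0 0 0 0 0;0.7 3 0 0 0 0 0;0.7 1.3 0 0 0 0 0;0.7 0.8 0 0 0 0 0;0.7 0 0 0 0 0 0;0 0 0 0 0 0 0;0 0 0 0 0 0 0;0 0 0 0 0 0 0;0 0 0 0 0 0 0' 20
python3 -m creep '0 -2 0 0 0 0 0;0 -4 0 0 0 0 0;0 -4 0 0 0 0 0;0 -4 0 0 0 0 0;0 -4 0 0 0 0 0;0 -2 0 0 0 0 0;0 0 2 -0.4 0 0 0;0 0 4 -0.7 0 0 0;0 0 4 -0.7 0 0 0;0 0 4 -0.7 0 0 0;0 0 4 -0.7 0 0 0;0 0 4 -0.7 0 0 0;0 0 4 -0.7 0 0 0;0 0 4 -0.8 0 0 0;0 0 4 -0.8 0 0 0;0 0 2 -0.4 0 0 0;0 0 1 -0.2 0 0 0;0 0 0 0 0 0 0;0 0 0 0 0 0 0'
python3 - <<'E'
from h import *
c,im=shot("wrist","w4.png"); go(.5674,-.0328,.175)
# dark cues in wells and catches
E
```

```text
time: 10.1
tool_pos: [0.598, 0.3429, 0.0362]
orientation: [0.702, -0.092, -0.7, -0.093]
force: [-0.0, -0.9, 6.3]
grip_width: 0.0455
time: 12.0
tool_pos: [0.5671, -0.0313, 0.2348]
orientation: [0.701, -0.092, -0.701, -0.092]
force: [0.3, 0.6, -0.7]
grip_width: 0.045
at [ 0.5671 -0.0311  0.2348] turn [0.04 0.   0.02] then shift cm [ 5.98  0.16 -0.07] F [-0.2 -0.1 -0.7] w 0.0455 t 12.05
```

View pics/w4.png

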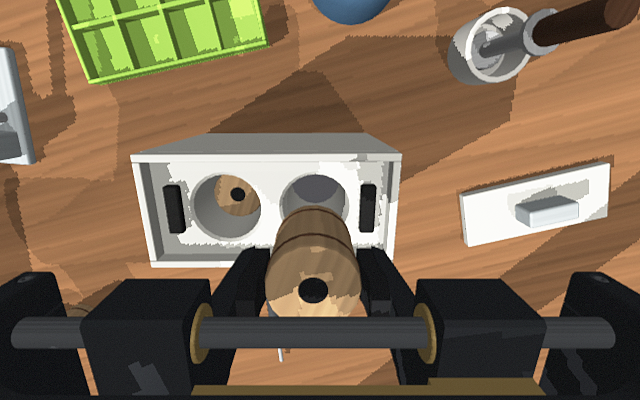

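Bead B sits in well a (hole at (237,194)); C hangs over well b. Inserting C, then on to A.

```bash
python3 -m creep '0 0 0.16 -0.07 0 0 0;0 2 0 0 0 0 0;0 2 0 0 0 0 0;0 1.2 0 0 0 0 0;0 0.8 0 0 0 0 0;0 0 0 0 0 0 0;0 0.5 0 0 0 0 0;0 0.5 0 0 0 0 0;0 0.5 0 0 0 0 0;0 0 0 0 0 0 0'
python3 -m creep '0.7 0 0 0 0 0 0;0.7 0 0 0 0 0 0;0.7 0 0 0 0 0 0;0.7 0 0 0 0 0 0;0.7 -2 0 0 0 0 0;0.7 -3 0 0 0 0 0;0.7 -2.5 -2 1.3 0 0 0;0.7 0 -3.5 2.3 0 0 0;0.7 0 -3.5 2.3 0 0 0;0.7 0 -3.5 2.3 0 0 0;0.7 0 -3.5 2.3 0 0 0;0.7 0 -3.5 2.3 0 0 0;0.7 0 -3.5 2.3 0 0 0;0.7 0 -3.5 2.3 0 0 0;0.7 0 -3.5 2.3 0 0 0;0.7 0 -2.5 1.6 0 0 0;0.7 0 -1.4 0.6 0 0 0;0.7 0 0 0 0 0 0;0.7 0 0 0 0 0 0'
python3 - <<'E'
from h import *
c,im=shot("wrist","w5.png"); print(holes(im,c)); go(.4435,.351,.035)
E
```

```text
time: 13.05
tool_pos: [0.567, -0.0339, 0.1591]
orientation: [-0.701, 0.092, 0.701, 0.093]
force: [-0.6, 0.7, -0.3]
grip_width: 0.0459
time: 14.95
tool_pos: [0.4442, 0.3494, 0.2346]
orientation: [0.701, -0.093, -0.701, -0.092]
force: [-0.4, -0.4, 0.5]
grip_width: 0.0617
[(311.7, 183.5, array([0.444, 0.351, 0.06 ]))]
at [0.4444 0.3491 0.2347] turn [-0.11 -0.01 -0.02] then shift cm [19.97 -0.16  0.13] F [0.2 0.  0.4] w 0.0617 t 15.0
```

```bash
python3 -m creep '0.7 3 -0.16 0.05 0 0 0;0.7 4 0 0 0 0 0;0.7 4 0 0 0 0 0;0.7 4 0 0 0 0 0;0.7 3 0 0 0 0 0;0.7 1.2 0 0 0 0 0;0.7 0.8 0 0 0 0 0;0.7 0 0 0 0 0 0;0 0 0 0 0 0 0;0 0 0 0 0 0 0;0 0 0 0 0 0 0;0 0 0 0 0 0 0' 20
python3 -m creep '0 -2 0 0 0 0 0;0 -4 0 0 0 0 0;0 -4 0 0 0 0 0;0 -4 0 0 0 0 0;0 -4 0 0 0 0 0;0 -2 0 0 0 0 0;0 0 1.7 -1.4 0 0 0;0 0 3 -2.5 0 0 0;0 0 3 -2.5 0 0 0;0 0 3 -2.5 0 0 0;0 0 3 -2.5 0 0 0;0 0 3 -2.5 0 0 0;0 0 3 -2.5 0 0 0;0 0 3 -2.4 0 0 0;0 0 2.5 -2 0 0 0;0 0 1.5 -1 0 0 0;0 0 0 0 0 0 0;0 0 0 0 0 0 0'
python3 - <<'E'
from h import *
c,im=shot("wrist","w6.png"); go(.5861,.0368,.175)
E
```

```text
time: 16.2
tool_pos: [0.4442, 0.3521, 0.0359]
orientation: [0.702, -0.092, -0.7, -0.093]
force: [-0.6, -1.6, 5.7]
grip_width: 0.0455
time: 18.0
tool_pos: [0.5846, 0.0382, 0.2348]
orientation: [-0.701, 0.092, 0.701, 0.093]
force: [0.6, 0.4, -1.2]
grip_width: 0.0453
at [0.5845 0.0386 0.2349] turn [0.02 0.02 0.02] then shift cm [ 5.99  0.13 -0.2 ] F [-0.5  0.7 -0.8] w 0.0456 t 18.05
```

View pics/w6.png

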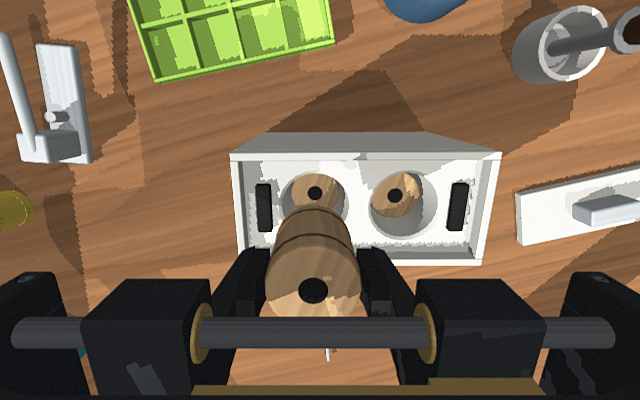

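Both wells hold a bead (holes at (315,193) and (395,195)). Inserting A on top in well a, then on to the rod.

```bash
python3 -m creep '0 0 0.13 -0.2 0 0 0;0 2 0 0 0 0 0;0 2 0 0 0 0 0;0 1.2 0 0 0 0 0;0 0.8 0 0 0 0 0;0 0 0 0 0 0 0;0 0.5 0 0 0 0 0;0 0.5 0 0 0 0 0;0 0 0 0 0 0 0'
python3 -m creep '0.7 0 0 0 0 0 0;0.7 0 0 0 0 0 0;0.7 0 0 0 0 0 0;0.7 0 0 0 0 0 0;0.7 -2 0 0 0 0 0;0.7 -4 0 0 0 0 0;0.7 -4 0 0 0 0 0;0.7 -3.5 1 -0.5 0 0 0;0.7 0 3.5 -1.8 0 0 0;0.7 0 4 -2.1 0 0 0;0.7 0 4 -2.1 0 0 0;0.7 0 4 -2.1 0 0 0;0.7 0 4 -2.1 0 0 0;0.7 0 3 -1.6 0 0 0;0.7 0 2 -1.1 0 0 0;0.7 0 0 0 0 0 0;0.7 0 0 0 0 0 0'
python3 - <<'E'
from h import *
c,im=shot("wrist","w7.png"); go(.649,-.244,.300); print(proj(c,(.6494,-.2444,.171)))
ct,it=shot("top","top7.png"); print(holes(it,ct,lo=5))
E
```

```text
time: 18.95
tool_pos: [0.5864, 0.0357, 0.1644]
orientation: [-0.701, 0.093, 0.701, 0.093]
force: [0.3, 0.0, -0.3]
grip_width: 0.0454
time: 20.65
tool_pos: [0.6498, -0.2452, 0.2995]
orientation: [-0.701, 0.092, 0.701, 0.093]
force: [-0.4, -0.2, 0.0]
grip_width: 0.0618
at [ 0.6498 -0.2444  0.2999] turn [ 0.   -0.    0.01] then shift cm [-0.01 -0.02  0.09] F [-0.   0.6  0.7] w 0.0616 t 20.7
(np.float64(312.68363079167943), np.float64(195.66108983603914))
[]
  return _methods._mean(a, axis=axis, dtype=dtype,
  ret = um.true_divide(
```

View pics/w7.png

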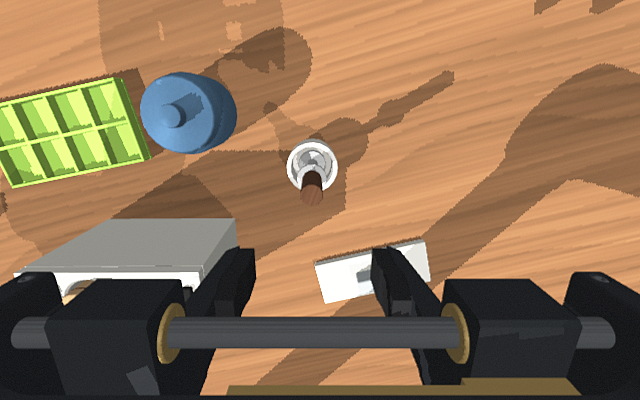

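The rod's handle top is at (312,197), against (312.7,195.7) predicted, so it is centred under the tool. The cup rim is at (312,165). Descending to grip just above the collar.

```bash
python3 - <<'E'
from h import *
c=cam("wrist"); print('cup',onz(c,312,165,.045),'rodtop',onz(c,312,197,.171))
E
python3 -m creep '0.7 3 0 0.05 0 0 0;0.7 4 0 0 0 0 0;0.7 4 0 0 0 0 0;0.7 3.5 0 0 0 0 0;0.7 2.2 0 0 0 0 0;0.7 1.2 0 0 0 0 0;0.7 0.7 0 0 0 0 0;0.7 0 0 0 0 0 0;0 0 0 0 0 0 0;0 0 0 0 0 0 0;0 0 0 0 0 0 0;0 0 0 0 0 0 0;0 0 0 0 0 0 0;0 0 0 0 0 0 0' 50
```

```text
cup [ 0.65381065 -0.24377315  0.045     ] rodtop [ 0.64823393 -0.24237553  0.171     ]
time: 22.15
tool_pos: [0.6493, -0.2452, 0.1138]
orientation: [0.701, -0.093, -0.701, -0.093]
force: [-0.2, -0.2, -0.1]
grip_width: 0.0206
```

```bash
python3 -m creep '0 -2 0 0 0 0 0;0 -3.5 0 0 0 0 0;0 -4 0 0 0 0 0;0 -4 0 0 0 0 0;0 -4 0 0 0 0 0;0 -3 0 0 0 0 0;0 -1.5 0 0 0 0 0;0 0 -2 1.1 0 0 0;0 0 -3.5 1.8 0 0 0;0 0 -3.5 1.8 0 0 0;0 0 -3.5 1.8 0 0 0;0 0 -3.5 1.8 0 0 0;0 0 -3.5 1.8 0 0 0;0 0 -3 1.6 0 0 0;0 0 -2 1.1 0 0 0;0 0 -1.1 0.6 0 0 0;0 0 0 0 0 0 0;0 0 0 0 0 0 0'
python3 - <<'E'
from h import *
c,im=shot("scene","s8.png"); go(.5861,.0368,.30)
cv2.imwrite("pics/s8c.png",cv2.resize(im[90:290,150:450],None,fx=2.5,fy=2.5,interpolation=2))
E
```

```text
time: 23.95
tool_pos: [0.5866, 0.036, 0.3335]
orientation: [-0.701, 0.093, 0.701, 0.093]
force: [0.5, -0.2, -2.7]
grip_width: 0.0211
at [0.5867 0.0357 0.3335] turn [-0.1   0.01 -0.02] then shift cm [ 3.35 -0.09  0.08] F [-0.7  0.3 -1.9] w 0.0208 t 24.0
```

View pics/s8c.png

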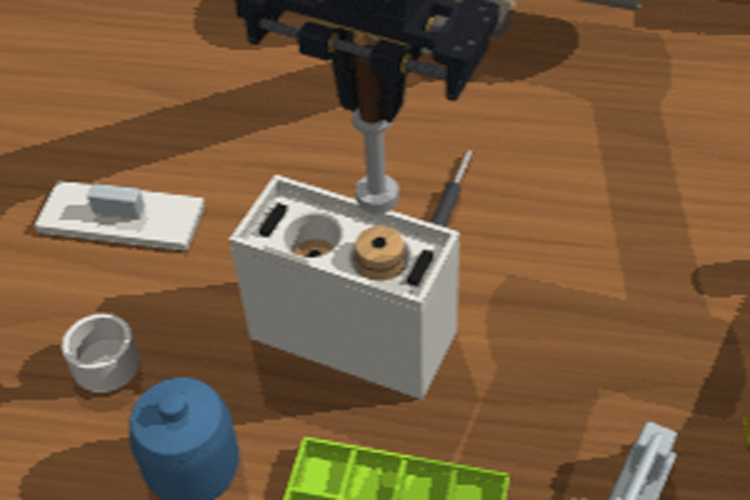

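The scene crop shows the rod upright over well a, bead A standing proud in it, the bead in well b and the cup empty. Pressing well a.

```bash
python3 -m creep '0 1.5 -0.09 0.08 0 0 0;0 2 0 0 0 0 0;0 0.5 0 0 0 0 0;0 0.5 0 0 0 0 0;0 0.5 0 0 0 0 0;0 0.5 0 0 0 0 0;0 0.4 0 0 0 0 0;0 0 0 0 0 0 0'
python3 -m creep '0 0.4 0 0 0 0 0;0 0.4 0 0 0 0 0;0 0.4 0 0 0 0 0;0 0.4 0 0 0 0 0;0 0.4 0 0 0 0 0;0 0 0 0 0 0 0'
python3 -m creep '0 0.2 0 0 0 0 0;0 0.2 0 0 0 0 0;0 0.2 0 0 0 0 0;0 0.2 0 0 0 0 0;0 0 0 0 0 0 0'
```

```text
time: 24.8
tool_pos: [0.5857, 0.0379, 0.2743]
orientation: [-0.701, 0.093, 0.701, 0.093]
force: [-0.2, 0.3, -2.1]
grip_width: 0.0212
time: 25.4
tool_pos: [0.586, 0.0379, 0.2553]
orientation: [0.702, -0.093, -0.701, -0.092]
force: [-0.4, -0.2, 1.5]
grip_width: 0.0207
time: 25.9
tool_pos: [0.586, 0.0378, 0.2472]
orientation: [0.701, -0.093, -0.701, -0.093]
force: [-0.1, -0.0, 4.6]
grip_width: 0.0208
```

```bash
python3 -m creep '0 0.15 0 0 0 0 0;0 0.15 0 0 0 0 0;0 0 0 0 0 0 0'
python3 -m creep '0 0.15 0 0 0 0 0;0 0.15 0 0 0 0 0;0 0 0 0 0 0 0'
python3 -m creep '0 0.15 0 0 0 0 0;0 0.15 0 0 0 0 0;0 0 0 0 0 0 0'
```

```text
time: 26.2
tool_pos: [0.5863, 0.0378, 0.2456]
orientation: [0.702, -0.093, -0.7, -0.092]
force: [-1.5, -0.1, 12.0]
grip_width: 0.0206
time: 26.5
tool_pos: [0.587, 0.0377, 0.2454]
orientation: [0.704, -0.093, -0.698, -0.092]
force: [-2.5, 0.3, 26.9]
grip_width: 0.0209
time: 26.8
tool_pos: [0.588, 0.0376, 0.2453]
orientation: [0.706, -0.093, -0.696, -0.092]
force: [-5.2, -0.2, 41.2]
grip_width: 0.021
```

```bash
python3 -m creep '0 -1 0 0 0 0 0;0 -2.5 0 0 0 0 0;0 -3 0 0 0 0 0;0 0 2 0 0 0 0;0 0 3 0 0 0 0;0 0 2 0 0 0 0;0 0 0 0 0 0 0;0 0 0 0 0 0 0'
python3 - <<'E'
from h import *
c,im=shot("scene","s9.png"); go(.5674,-.0328,.186)
cv2.imwrite("pics/s9c.png",cv2.resize(im[90:260,200:400],None,fx=3,fy=3,interpolation=2))
E
```

```text
time: 27.6
tool_pos: [0.5676, -0.0296, 0.3021]
orientation: [-0.701, 0.093, 0.701, 0.093]
force: [-0.3, 0.2, -2.2]
grip_width: 0.0208
at [ 0.5677 -0.0292  0.3023] turn [-0.02  0.06  0.02] then shift cm [11.63  0.36 -0.07] F [ 0.6 -0.1 -2.3] w 0.0209 t 27.65
```

View pics/s9c.png

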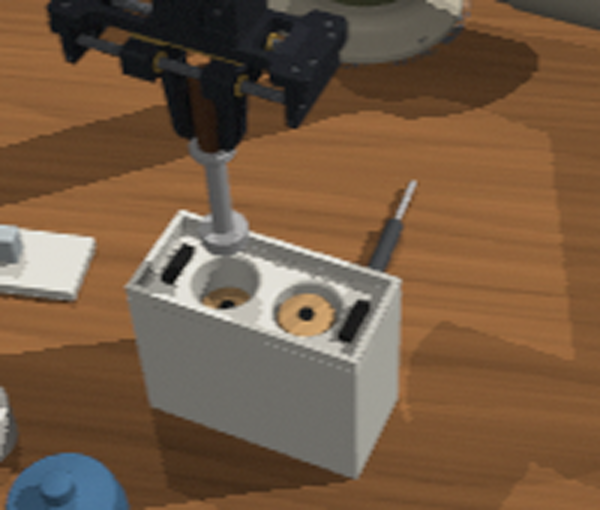

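The stack in well a is down (bead top just below the mouth) and the rod hangs over well b. Pressing b.

```bash
python3 -m creep '0 0 0.36 -0.05 0 0 0;0 2 0 0 0 0 0;0 2 0 0 0 0 0;0 1.5 0 0 0 0 0;0 1 0 0 0 0 0;0 0 0 0 0 0 0'
python3 -m creep '0 0.5 0 0 0 0 0;0 0.5 0 0 0 0 0;0 0.5 0 0 0 0 0;0 0.5 0 0 0 0 0;0 0.5 0 0 0 0 0;0 0 0 0 0 0 0'
python3 -m creep '0 0.5 0 0 0 0 0;0 0.5 0 0 0 0 0;0 0.4 0 0 0 0 0;0 0.4 0 0 0 0 0;0 0.2 0 0 0 0 0;0 0 0 0 0 0 0'
python3 -m creep '0 0.15 0 0 0 0 0;0 0.15 0 0 0 0 0;0 0.15 0 0 0 0 0;0 0 0 0 0 0 0'
```

```text
time: 28.25
tool_pos: [0.5669, -0.0329, 0.2366]
orientation: [-0.7, 0.092, 0.702, 0.092]
force: [0.1, -0.3, -2.5]
grip_width: 0.0211
time: 28.85
tool_pos: [0.5673, -0.0334, 0.213]
orientation: [0.701, -0.093, -0.701, -0.092]
force: [0.6, -1.0, 0.1]
grip_width: 0.0207
time: 29.45
tool_pos: [0.5674, -0.0334, 0.1932]
orientation: [0.702, -0.093, -0.701, -0.092]
force: [-1.4, 0.5, 2.9]
grip_width: 0.0209
time: 29.85
tool_pos: [0.5675, -0.0334, 0.1888]
orientation: [0.702, -0.093, -0.701, -0.092]
force: [-0.4, 0.1, 4.2]
grip_width: 0.0207
```

```bash
python3 -m creep '0 0.15 0 0 0 0 0;0 0.15 0 0 0 0 0;0 0 0 0 0 0 0'
python3 -m creep '0 0.15 0 0 0 0 0;0 0.15 0 0 0 0 0;0 0 0 0 0 0 0'
python3 -m creep '0 0.15 0 0 0 0 0;0 0.15 0 0 0 0 0;0 0 0 0 0 0 0;0 0 0 0 0 0 0'
```

```text
time: 30.15
tool_pos: [0.5675, -0.0334, 0.1858]
orientation: [0.702, -0.093, -0.701, -0.092]
force: [-0.5, 0.0, 4.9]
grip_width: 0.0208
time: 30.45
tool_pos: [0.5682, -0.0336, 0.1855]
orientation: [0.703, -0.093, -0.699, -0.092]
force: [-4.3, 1.0, 22.3]
grip_width: 0.021
time: 30.85
tool_pos: [0.5692, -0.0338, 0.1852]
orientation: [0.705, -0.093, -0.697, -0.092]
force: [-5.3, 1.2, 38.7]
grip_width: 0.021
```

```bash
python3 -m creep '0 -1 0 0 0 0 0;0 -2.5 0 0 0 0 0;0 -4 0 0 0 0 0;0 -4 0 0 0 0 0;0 -2.5 0 0 0 0 0;0 0 1.5 -1.1 0 0 0;0 0 3 -2.2 0 0 0;0 0 3.5 -2.6 0 0 0;0 0 3.5 -2.6 0 0 0;0 0 3.3 -2.4 0 0 0;0 0 2.3 -1.7 0 0 0;0 0 1.2 -0.9 0 0 0;0 0 0 0 0 0 0;0 0 0 0 0 0 0'
python3 - <<'E'
from h import *
go(.6505,-.2445,.2)
E
```

```text
time: 32.25
tool_pos: [0.6499, -0.2454, 0.3172]
orientation: [-0.7, 0.092, 0.702, 0.093]
force: [-0.2, -0.3, -1.8]
grip_width: 0.0209
at [ 0.6499 -0.2454  0.3172] turn [-0.06  0.17  0.05] then shift cm [11.72 -0.1  -0.04] F [-0.2 -0.3 -1.8] w 0.0209 t 32.25
```

```bash
python3 -m creep '0 3 -0.1 -0.04 0 0 0;0 4 0 0 0 0 0;0 4 0 0 0 0 0;0 3.5 0 0 0 0 0;0 2.5 0 0 0 0 0;0 1.5 0 0 0 0 0;0 0.8 0 0 0 0 0;0 0.4 0 0 0 0 0;0 0.3 0 0 0 0 0;0 0 0 0 0 0 0'
python3 - <<'E'
from h import *
go(.6505,-.2445,.114)
E
```

```text
time: 33.25
tool_pos: [0.6508, -0.2441, 0.1197]
orientation: [0.701, -0.093, -0.701, -0.092]
force: [-0.2, -0.7, -2.4]
grip_width: 0.0211
at [ 0.6508 -0.2441  0.1197] turn [-0.02 -0.04 -0.01] then shift cm [0.57 0.05 0.02] F [-0.2 -0.7 -2.4] w 0.0211 t 33.25
```

```bash
python3 -m creep '0 0.3 0 0 0 0 0;0 0.2 0 0 0 0 0;0 0.1 0 0 0 0 0;0 0 0 0 0 0 0'
python3 -m creep '0 0 0 0 0 0 0'
```

```text
time: 33.65
tool_pos: [0.6509, -0.2443, 0.1139]
orientation: [0.701, -0.093, -0.701, -0.092]
force: [-1.4, 0.8, 3.3]
grip_width: 0.0212
time: 33.75
tool_pos: [0.6509, -0.2443, 0.1139]
orientation: [0.701, -0.093, -0.701, -0.092]
force: [-1.3, 0.3, 3.7]
grip_width: 0.021
```

```bash
python3 -m creep '0.7 0 0 0 0 0 0;0.7 0 0 0 0 0 0;0.7 0 0 0 0 0 0;0.7 0 0 0 0 0 0;0.7 0 0 0 0 0 0;0.7 -2 0 0 0 0 0;0.7 -3 0 0 0 0 0;0.7 -4 0 0 0 0 0;0.7 -4 0 0 0 0 0;0.7 -3 0 0 0 0 0;0.7 -2 0 0 0 0 0;0.7 0 0 0 0 0 0'
python3 -m creep '0.7 0 0 0 -8 0 0;0.7 0 0 0 -8 0 0;0.7 0 0 0 -8 0 0;0.7 0 0 0 -8 0 0;0.7 0 0 0 -8 0 0;0.7 0 0 0 -8 0 0;0.7 0 0 0 -8 0 0;0.7 0 0 0 -8 0 0;0.7 0 0 0 -8 0 0;0.7 0 0 0 -8 0 0;0.7 0 0 0 -8 0 0;0.7 0 0 0 -8 0 0;0.7 0 0 0 -8 0 0;0.7 0 0 0 0 0 0'
python3 - <<'E'
from h import *
go(.451,-.292,.25,-1)
ct,it=shot("top","top10.png"); cs,is_=shot("scene","s10.png")
print('expected rod top',proj(ct,(.651,-.244,.171)),proj(cs,(.651,-.244,.171)))
cv2.imwrite("pics/c10.png",np.hstack([cv2.resize(it[135:275,380:510],None,fx=3,fy=3,interpolation=2),cv2.resize(is_[150:290,155:285],None,fx=3,fy=3,interpolation=2)]))
E
```

```text
time: 34.95
tool_pos: [0.6513, -0.2445, 0.2964]
orientation: [0.703, -0.093, -0.699, -0.092]
force: [0.0, -0.5, -0.5]
grip_width: 0.0621
time: 36.35
tool_pos: [0.6505, -0.2441, 0.2915]
orientation: [-0.504, -0.497, 0.504, -0.495]
force: [-0.2, 0.8, -0.4]
grip_width: 0.0617
at [ 0.6505 -0.2441  0.2915] turn [ 0.03 -0.07  0.12] then shift cm [  4.15 -19.87   5.13] F [-0.2  0.8 -0.4] w 0.0617 t 36.35
expected rod top (np.float64(455.15355730527267), np.float64(149.2720128933982)) (np.float64(174.6069026273487), np.float64(192.90172368948797))
```

View pics/c10.png

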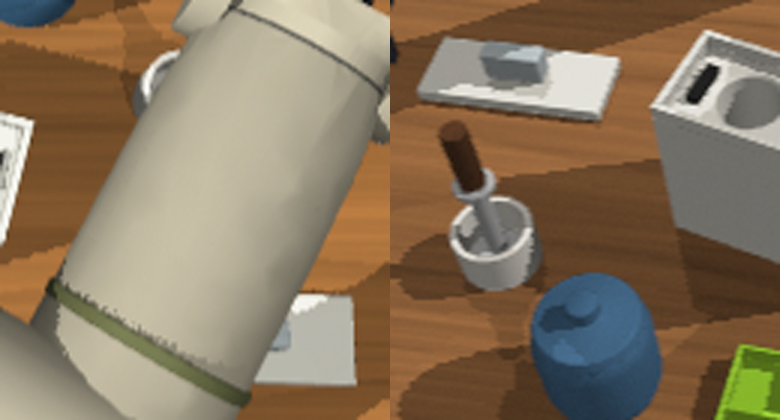

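The rod stands upright in its cup (13 pictures viewed). Moving over the lid and measuring it by mask.

```bash
python3 -m creep '0.7 0 -1.5 0.4 0 0 0;0.7 0 -3 0.8 0 0 0;0.7 0.5 -3.5 0.9 0 0 0;0.7 1 -3.5 0.9 0 0 0;0.7 1 -3.5 0.9 0 0 0;0.7 1 -2.9 0.7 0 0 0;0.7 0.65 -1.97 0.53 0 0 0;0.7 0 0 0 0 0 0;0.7 0 0 0 0 0 0'
python3 - <<'E'
from h import *
c,im=shot("wrist","w11.png"); go(.451,-.292,.045,-1)
hsv=cv2.cvtColor(im,cv2.COLOR_BGR2HSV); m=cv2.inRange(hsv,(0,0,140),(179,45,255)); m[300:]=0
for k in cv2.findContours(cv2.morphologyEx(m,cv2.MORPH_OPEN,np.ones((3,3))),0,2)[0]:
    if cv2.contourArea(k)>1500:
        r=cv2.minAreaRect(k); q=cv2.approxPolyDP(cv2.convexHull(k),8,True)[:,0]
        print('blob',cv2.contourArea(k),r, q.tolist(),[onz(c,*p,.014)[:2].round(3).tolist() for p in q])
print('pred lid corners',[np.round(proj(c,(.451+a,-.292+b,.014))).tolist() for a in(-.036,.036) for b in(-.088,.088)],'grip top',[np.round(proj(c,(.451+a,-.292+b,.046))).tolist() for a in(-.011,.011) for b in(-.028,.028)])
E
```

```text
time: 37.35
tool_pos: [0.4514, -0.292, 0.2519]
orientation: [0.505, 0.495, -0.505, 0.495]
force: [0.4, -0.6, -0.1]
grip_width: 0.0615
at [ 0.4518 -0.2919  0.252 ] turn [-0.11  0.02 -0.04] then shift cm [ 2.07e+01 -8.00e-02  1.00e-02] F [ 0.5 -0.2  0.2] w 0.0617 t 37.4
blob 2003.5 ((492.7382507324219, 128.15219116210938), (59.4964485168457, 73.05364227294922), 43.87669372558594) [[538, 121], [492, 158], [460, 145], [464, 116], [490, 98]] [[0.725, -0.237], [0.677, -0.281], [0.635, -0.264], [0.635, -0.23], [0.663, -0.21]]
blob 7610.0 ((313.5, 165.0), (136.0, 59.0), 90.0) [[343, 97], [340, 232], [288, 233], [284, 97]] [[0.489, -0.205], [0.487, -0.378], [0.417, -0.378], [0.42, -0.203]]
pred lid corners [[287.0, 235.0], [280.0, 98.0], [340.0, 234.0], [341.0, 96.0]] grip top [[303.0, 199.0], [302.0, 152.0], [322.0, 199.0], [321.0, 152.0]]
```

View pics/w11.png

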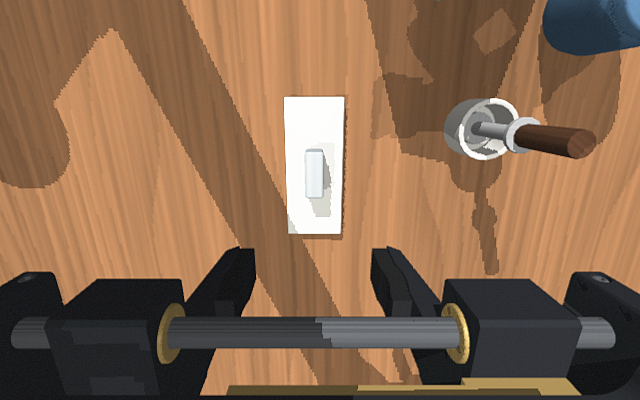

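The lid is clear, with its grip at (314,173): centre (0.453, -0.2905), yaw about -1°. Grasping it.

```bash
python3 -m creep '0.7 3 0.1 -0.15 0 0 0;0.7 4 0 0 0 0 0;0.7 4 0 0 0 0 0;0.7 4 0 0 0 0 0;0.7 4 0 0 0 0 0;0.7 2.2 0 0 0 0 0;0.7 1.3 0 0 0 0 0;0.7 0.6 0 0 0 0 0;0.7 0 0 0 0 0 0;0 0 0 0 0 0 0;0 0 0 0 0 0 0;0 0 0 0 0 0 0;0 0 0 0 0 0 0;0 0 0 0 0 0 0' 40
python3 -m creep '0 -1 0 0 0 0 0;0 -3 0 0 0 0 0;0 -4 0 0 0 0 0;0 -4 0 0 0 0 0;0 -4 0 0 0 0 0;0 -4 0 0 0 0 0;0 -3 0 0 0 0 0;0 -1 0 0 0 0 0;0 0 0 0 4 0 0;0 0 0 0 6 0 0;0 0 0 0 4 0 0;0 0 0 0 0 0 0'
python3 - <<'E'
from h import *
go(.5768,.002,.26,-15.05)
E
```

```text
time: 38.8
tool_pos: [0.4522, -0.2905, 0.021]
orientation: [-0.505, -0.495, 0.505, -0.496]
force: [-0.1, -0.5, 0.1]
grip_width: 0.0239
time: 40.0
tool_pos: [0.4517, -0.2901, 0.2596]
orientation: [-0.561, -0.431, 0.561, -0.429]
force: [-0.6, -0.6, -3.1]
grip_width: 0.0217
at [ 0.4517 -0.2901  0.2596] turn [-0.02 -0.08  0.13] then shift cm [ -0.04   4.49 -31.45] F [-0.6 -0.6 -3.1] w 0.0217 t 40.0
```

```bash
python3 -m creep '0 0 0.2 -1.5 0 0 0;0 0 0.4 -3 0 0 0;0 0 0.5 -3.5 0 0 0;0 0 0.5 -3.5 0 0 0;0 0 0.5 -3.5 0 0 0;0 0 0.5 -3.5 0 0 0;0 0 0.5 -3.5 0 0 0;0 0 0.5 -3.5 0 0 0;0 0 0.4 -2.9 0 0 0;0 0 0.3 -1.9 0 0 0;0 0 0.2 -1.1 0 0 0;0 0 0 0 0 0 0;0 0 0 0 0 0 0'
python3 - <<'E'
from h import *
go(.5768,.002,.2,-15.05)
c,im=shot("wrist","w12.png"); 
hsv=cv2.cvtColor(im,cv2.COLOR_BGR2HSV); m=cv2.inRange(hsv,(0,0,120),(179,45,255))
X,Rm,s=tool()
print('lid pred (top corners)',[np.round(proj(c,X+Rm@np.array([.020-.014,a,b]))).tolist() for a in(-.036,.036) for b in(-.088,.088)])
for k in cv2.findContours(m,0,2)[0]:
    if cv2.contourArea(k)>2000: print(cv2.contourArea(k),cv2.approxPolyDP(cv2.convexHull(k),6,True)[:,0].tolist())
E
```

```text
time: 41.3
tool_pos: [0.5768, 0.0009, 0.2605]
orientation: [-0.561, -0.43, 0.561, -0.43]
force: [-0.0, -0.1, -2.4]
grip_width: 0.0217
at [0.5768 0.0009 0.2605] turn [0.04 0.02 0.03] then shift cm [ 6.05 -0.03 -0.11] F [-0.  -0.1 -2.4] w 0.0217 t 41.3
lid pred (top corners) [[235.0, 90.0], [256.0, 382.0], [390.0, 90.0], [368.0, 382.0]]
2810.5 [[359, 349], [363, 377], [262, 378], [267, 348]]
25966.5 [[251, 80], [373, 79], [387, 93], [375, 272], [332, 316], [315, 315], [251, 276], [238, 106]]
```

View pics/w12.png

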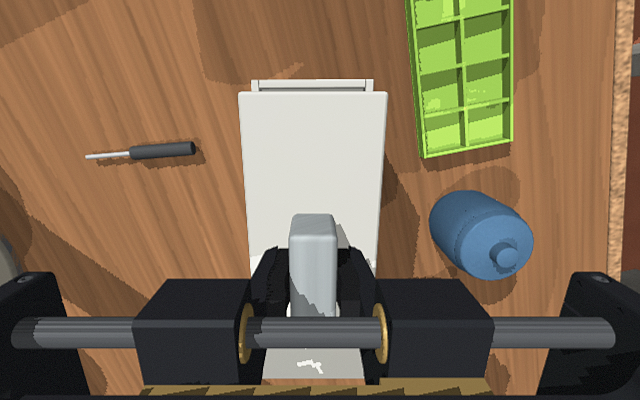

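The lid hangs square over the recess (lid far edge columns 239–387, rim 251–373, both centred at about 312.5). Lowering it.

```bash
python3 -m creep '0 2 -0.03 -0.11 0 0 0;0 2 0 0 0 0 0;0 1.2 0 0 0 0 0;0 0.6 0 0 0 0 0;0 0.3 0 0 0 0 0;0 0 0 0 0 0 0'
python3 -m creep '0 0.3 0 0 0 0 0;0 0.3 0 0 0 0 0;0 0.3 0 0 0 0 0;0 0 0 0 0 0 0'
python3 -m creep '0 0.3 0 0 0 0 0;0 0.2 0 0 0 0 0;0 0.2 0 0 0 0 0;0 0 0 0 0 0 0'
python3 -m creep '0 0.2 0 0 0 0 0;0 0.2 0 0 0 0 0;0 0 0 0 0 0 0'
```

```text
time: 41.95
tool_pos: [0.5772, 0.002, 0.2]
orientation: [0.561, 0.43, -0.561, 0.43]
force: [0.2, 0.0, -2.6]
grip_width: 0.0219
time: 42.35
tool_pos: [0.5769, 0.0023, 0.1904]
orientation: [-0.561, -0.43, 0.561, -0.43]
force: [-1.0, -0.0, -2.8]
grip_width: 0.0215
time: 42.75
tool_pos: [0.577, 0.0023, 0.1834]
orientation: [-0.561, -0.43, 0.561, -0.43]
force: [0.6, 0.5, -2.9]
grip_width: 0.0214
time: 43.05
tool_pos: [0.577, 0.0023, 0.1794]
orientation: [-0.561, -0.43, 0.561, -0.43]
force: [0.1, -0.0, -3.0]
grip_width: 0.0217
```

```bash
python3 -m creep '0 0.2 0 0 0 0 0;0 0.2 0 0 0 0 0;0 0 0 0 0 0 0'
python3 -m creep '0 0.15 0 0 0 0 0;0 0.15 0 0 0 0 0;0 0 0 0 0 0 0'
python3 -m creep '0 0.15 0 0 0 0 0;0 0.15 0 0 0 0 0;0 0 0 0 0 0 0'
```

```text
time: 43.35
tool_pos: [0.5769, 0.0023, 0.1754]
orientation: [-0.561, -0.43, 0.561, -0.43]
force: [0.4, -0.1, -3.0]
grip_width: 0.0212
time: 43.65
tool_pos: [0.5772, 0.0023, 0.174]
orientation: [0.561, 0.43, -0.561, 0.431]
force: [-2.7, 0.4, 5.9]
grip_width: 0.0214
time: 43.95
tool_pos: [0.5772, 0.0023, 0.1717]
orientation: [0.562, 0.43, -0.561, 0.431]
force: [-4.2, 1.1, 11.2]
grip_width: 0.0215
```

```bash
python3 -m creep '0.6 -0.2 0 0 0 0 0;0.6 0 0 0 0 0 0;0.6 0 0 0 0 0 0;0.6 0 0 0 0 0 0;0.6 -2 0 0 0 0 0;0.6 -3 0 0 0 0 0;0.6 -1 0 0 0 0 0;0 0 0 -2 0 0 0;0 0 0 -3 0 0 0;0 0 0 -2 0 0 0;0 0 0 0 0 0 0;0 0 0 0 0 0 0;0 0 0 0 0 0 0'
python3 - <<'E'
from h import *
C=np.array([.5768,.002]); yv=np.array([.2597,.9657])
go(*(C+.07*yv),.17,-15.05); go(*(C-.07*yv),.17,-15.05)
c,im=shot("scene","s13.png"); cv2.imwrite("pics/s13c.png",cv2.resize(im[120:270,210:370],None,fx=3.5,fy=3.5,interpolation=2))
E
```

```text
time: 45.25
tool_pos: [0.5951, 0.069, 0.2314]
orientation: [-0.561, -0.43, 0.562, -0.43]
force: [1.1, -0.1, -0.7]
grip_width: 0.0068
at [0.5951 0.069  0.2314] turn [-0.03  0.02  0.03] then shift cm [ 6.14 -0.02 -0.05] F [ 1.1 -0.1 -0.7] w 0.0068 t 45.25
at [0.5951 0.069  0.2314] turn [-0.03  0.02  0.03] then shift cm [ 6.14 -0.02 13.95] F [ 1.1 -0.1 -0.7] w 0.0068 t 45.25
```

```bash
python3 -m creep '0 2 0 0 0 0 0;0 2 0 0 0 0 0;0 1.2 0 0 0 0 0;0 0.4 0 0 0 0 0;0 0.4 0 0 0 0 0;0 0.3 0 0 0 0 0;0 0 0 0 0 0 0'
python3 -m creep '0 0.2 0 0 0 0 0;0 0.2 0 0 0 0 0;0 0.2 0 0 0 0 0;0 0 0 0 0 0 0'
python3 -m creep '0 0.2 0 0 0 0 0;0 0.2 0 0 0 0 0;0 0 0 0 0 0 0'
python3 -m creep '0 0.2 0 0 0 0 0;0 0.2 0 0 0 0 0;0 0 0 0 0 0 0'
```

```text
time: 46.0
tool_pos: [0.5953, 0.0699, 0.1689]
orientation: [0.561, 0.43, -0.561, 0.43]
force: [0.4, 0.5, 0.9]
grip_width: 0.0006
time: 46.4
tool_pos: [0.5954, 0.07, 0.1632]
orientation: [0.561, 0.43, -0.561, 0.43]
force: [-0.5, 0.9, 2.2]
grip_width: 0.0008
time: 46.7
tool_pos: [0.5955, 0.0702, 0.1609]
orientation: [0.562, 0.43, -0.56, 0.431]
force: [-5.1, 2.4, 15.2]
grip_width: 0.0004
time: 47.0
tool_pos: [0.5956, 0.0702, 0.1606]
orientation: [0.563, 0.429, -0.559, 0.432]
force: [-14.3, 1.8, 39.4]
grip_width: 0.0002
```

```bash
python3 -m creep '0 -1 0 0 0 0 0;0 -3 0 0 0 0 0;0 -3.5 0 0 0 0 0;0 0 0 2 0 0 0;0 0 0 3.5 0 0 0;0 0 0 3.5 0 0 0;0 0 0 3 0 0 0;0 0 0 2 0 0 0;0 0 0 0 0 0 0;0 2 0 0 0 0 0;0 2 0 0 0 0 0;0 1 0 0 0 0 0;0 0.5 0 0 0 0 0;0 0 0 0 0 0 0;0 0 0 0 0 0 0'
python3 -m creep '0 0.3 0 0 0 0 0;0 0.3 0 0 0 0 0;0 0.2 0 0 0 0 0;0 0.2 0 0 0 0 0;0 0 0 0 0 0 0'
python3 -m creep '0 0.2 0 0 0 0 0;0 0.2 0 0 0 0 0;0 0 0 0 0 0 0'
```

```text
time: 48.5
tool_pos: [0.5593, -0.0652, 0.1755]
orientation: [0.561, 0.43, -0.561, 0.431]
force: [-0.1, -0.8, 0.9]
grip_width: 0.0008
time: 49.0
tool_pos: [0.5589, -0.0653, 0.1646]
orientation: [-0.561, -0.43, 0.561, -0.43]
force: [-0.1, -1.6, 1.0]
grip_width: 0.0003
time: 49.3
tool_pos: [0.5589, -0.0656, 0.1612]
orientation: [-0.561, -0.43, 0.561, -0.431]
force: [-1.1, -1.4, 2.8]
grip_width: 0.0004
```

```bash
python3 -m creep '0 0.2 0 0 0 0 0;0 0.2 0 0 0 0 0;0 0.2 0 0 0 0 0;0 0 0 0 0 0 0;0 0 0 0 0 0 0'
```

```text
time: 49.8
tool_pos: [0.559, -0.0657, 0.1603]
orientation: [0.562, 0.429, -0.56, 0.432]
force: [-17.0, 1.3, 42.7]
grip_width: 0.0002
```

Both ends bottom at TCP z of about 0.1605. I'll re-press the left end to confirm it stayed down, then retreat to a height and look.

```bash
python3 -m creep '0 -1 0 0 0 0 0;0 -3 0 0 0 0 0;0 -3.5 0 0 0 0 0;0 0 0 -2 0 0 0;0 0 0 -3.5 0 0 0;0 0 0 -3.5 0 0 0;0 0 0 -3 0 0 0;0 0 0 -2 0 0 0;0 0 0 0 0 0 0;0 2 0 0 0 0 0;0 2 0 0 0 0 0;0 1 0 0 0 0 0;0 0.7 0 0 0 0 0;0 0.3 0 0 0 0 0;0 0.3 0 0 0 0 0;0 0.3 0 0 0 0 0;0 0 0 0 0 0 0'
python3 -m creep '0 0.2 0 0 0 0 0;0 0.2 0 0 0 0 0;0 0.2 0 0 0 0 0;0 0 0 0 0 0 0;0 0 0 0 0 0 0'
python3 -m creep '0 -1 0 0 0 0 0;0 -3 0 0 0 0 0;0 -4 0 0 0 0 0;0 -4 0 0 0 0 0;0 0 -3 2 0 0 0;0 0 -4 2 0 0 0;0 0 -4 2 0 0 0;0 0 -4 2 0 0 0;0 0 -4 2 0 0 0;0 0 -3 1 0 0 0;0 0 0 0 0 0 0;0 0 0 0 0 0 0;0 0 0 0 0 0 0'
python3 - <<'E'
from h import *
c,im=shot("top","top14.png"); cs,s=shot("scene","s14.png"); print(tool()[2]['force'])
a=cv2.resize(im[130:240,280:480],(400,220),interpolation=2); b=cv2.resize(s[140:290,160:360],(400,300),interpolation=2)
d=cv2.resize(s[150:260,235:345],(390,390),interpolation=2); L=np.vstack([a,b]); d=cv2.copyMakeBorder(d,0,520-390,0,0,cv2.BORDER_CONSTANT); cv2.imwrite("pics/c14.png",np.hstack([L,d]))
E
```

```text
time: 51.5
tool_pos: [0.5952, 0.0699, 0.1637]
orientation: [0.561, 0.43, -0.561, 0.43]
force: [-0.4, 0.4, 0.3]
grip_width: 0.0004
time: 52.0
tool_pos: [0.5954, 0.0699, 0.1604]
orientation: [0.562, 0.43, -0.56, 0.431]
force: [-6.4, 0.2, 17.9]
grip_width: 0.0001
time: 53.3
tool_pos: [0.3551, 0.0206, 0.2779]
orientation: [0.561, 0.43, -0.561, 0.43]
force: [0.2, -0.6, 0.1]
grip_width: 0.0005
[ 0.47853865  0.11356318 -0.07320097]
```

View pics/c14.png

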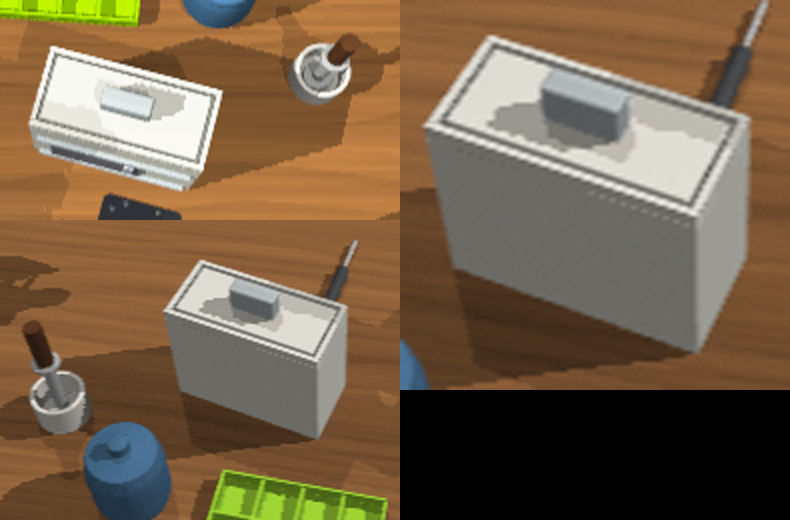

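The lid is flush with an even gap all round, and the rod is upright in its cup. Last check: no wooden bead left in areas the arm hid earlier.

Run:
```python
from h import *
for n,cn in(("top0","top"),("top14","top"),("top3","top"),("scene0","scene"),("s14","scene"),("s10","scene")):
    im=cv2.imread(f"pics/{n}.png"); print(n,[(b[0],b[1],b[2],b[3],b[5][:2].tolist()) for b in beads(im,cam(cn)) if max(b[2:4])<60])
cv2.imwrite("pics/c15.png",np.hstack([cv2.imread("pics/top14.png")[:,::1],cv2.imread("pics/s14.png")])[:, :].copy())
cv2.imwrite("pics/c15.png",cv2.resize(cv2.imread("pics/c15.png"),(800,250),interpolation=cv2.INTER_AREA))
```

```text
top0 [(191.0, 247.0, 18, 18, [0.441, 0.3516]), (253.5, 197.5, 17, 17, [0.56, 0.209]), (198.5, 182.5, 17, 17, [0.5954, 0.3422])]
top14 []
top3 []
scene0 []
s14 []
s10 []
```

```bash
python3 -c "
from workcell import job_done,readout
s=readout.observe(); print(s['time'],s['joint_velocities'].round(3)); print(job_done())"
```

```text
53.4 [ 0.     0.     0.005  0.    -0.    -0.001]
the job is handed in; nothing more can be done
None
```

I put the three natural-wood beads in the wells: two in well a, one in well b. Then I pressed both wells with the rod, stood the rod back in its cup, and laid and pressed the lid. The job was handed in at about 53 s of robot time.

- **Wells:** pressing met a hard stop at about 40 N in each well. The bead tops ended at about 138 mm in well a and 78 mm in well b, the heights expected with the followers bottomed out.
- **Lid:** both ends stopped hard with the fingertips at 160.3–160.6 mm (the rim is at 160 mm). The left end read 160.4 mm when I pressed it again. The final top and scene pictures show it flush, with an even gap all round.
- **Rod and bystanders:** the rod stands upright in its cup and the arm is well clear. The final crops show the canister and sorting tray unmoved; the reamer and crimper were not measured at the end, but nothing went near them.
- **Beads left over:** a last colour search found no wooden bead on the table in the final top view. The same search also missed the beads in the scene view from the start, so it says nothing for that view. I tried to look at one last overview picture, but the 16-picture limit refused it.

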